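# Hang the slotted relay module on the test-stand pin

### The arm

A 7-joint arm with a two-finger parallel gripper is mounted at the origin on the work surface. World frame = base frame: x ahead of the robot, y to its left, z up, the work surface at z = 0. Lengths are in m, angles in rad, forces in N, time in s.
With the tool pointing down it reaches from about 0.425 to 0.875 m from the base axis. Payload 4.7 kg.
Tool frame: the origin (TCP) lies midway between the tips of the shut fingers; the grasp point (between the pads) lies 19 mm behind it (ctrl.grip_point_offset is the distance from the TCP to the grasp point, in m); z points along the fingers, y is the line along which they close (so a half turn about z gives the same grasp; the last joint's range is limited). The gripper opens to 87 mm and grips with 3 to 60 N. Pads are 19 mm wide; open, the fingers measure 117 mm over their backs; the gripper's body (75 mm by 190 mm) begins 51 mm behind the grasp point.
Start: joints at [-1.152, 0.321, -0.07, 1.45, 0.023, 1.371, -0.057], TCP at [0.256, 0.597, 0.223] pointing down, gripper open.
Joint ranges: [-2.86, 2.86], [-0.3, 2.09], [-1.38, 1.24], [0.06, 2.45], [-1.56, 4.7], [0.09, 2.05], [-2.69, 2.69]. Speed limits (rad/s): [2.57, 2.57, 3.14, 3.14, 3.14, 3.14, 3.14].

### API

Orientations are given as a rotation vector (axis times angle).
In Python, from bench import ctrl gives the robot as it stands. The module is installed in compiled form; this text tells all that it offers.
- The arm moves only by the shell command python3 -m handwheel 'ROWS' [OPENING] [FORCE]. ROWS is JSON, a list of rows, each an object of numbers: "x", "y", "z": the shift along the tool's x, y, z in m; "wx", "wy", "wz": the turn, a rotation vector about the tool's x, y, z in degrees. A call has 1 to 10 rows; each row is the pose to reach, as a shift and turn from the pose commanded when the call began, along the tool's axes at that moment; what a row does not reach only later rows make up. A row lasts 1/12 s, in which the tool goes at most 41.7 mm and 7.16 degrees, less where a joint would pass 70% of its speed; a pose out of reach is approached as far as the arm can. A call with a gripper value outside its range is refused whole. OPENING is the finger opening in m, from 0 to 0.087, set as the call begins (- or left out, the last holds). The fingers move at their own pace and stop on an object; FORCE is the grip in N (left out, the last holds). Time passes only in rows, so rows that repeat a pose let the fingers close. It gives the time, the measured TCP pose, the force, the opening and the grip force at its end, in the units of the state.
- ctrl.get_state(): the state, without advancing time (a new reading comes with each control period).
- ctrl.get_image(name): name is "scene" or "top"; returns a dict with "image" (480x640x3 uint8, red, green, blue), "K" (3x3 intrinsics, pixels), "k1" (the pictures are not rectified: a ray, as slopes to the right and down, at radius r is drawn at 1 + k1 r^2 times it, then the intrinsics apply), "world_to_cam" (4x4, takes a point from world to camera coordinates). Camera axes: x right, y down, z forward; pixel columns grow to the right and rows downward; lengths in m; the calibration is good to about 2 mm. A picture is of the moment at which its call begins. There is no depth.
- ctrl.close_job(): hands the job in; it is judged then, once.
The state is a dict: "time": time; "joint_positions": joint angles; "qd": joint speeds; "joint_torque": joint torques, N m; "position": TCP position; "tool_rot": TCP orientation; "ft_force": force on the tool from outside, world axes, zero at the start; "torque": the same for the moment, N m; "grip_width": opening from 0.0 (shut) to 1.0 (fully open); "grip_force": force on a finger pad.
Only numpy, scipy, OpenCV 4.12 (cv2) and the standard library are available. Lean on these libraries where they do the work, as an engineer would, in place of code of your own. Each camera call takes 0.05 s, during which the arm holds its last target. There are 200 camera calls.

### The job

Pick up the blue relay module by its orange tab and hang it on the pin of the test stand: bring the slot of its strap plate sideways over the pin until the pin is at the slot's inner end, then let it down so that the pin sits fully home in the notch there, and let go so that it hangs free and upright. The pin's clamp is set at an unknown height, so feel for the pin gently and do not force the module against it (keep every push under about 20 N), and leave everything else on the bench where it is.

Things in the scene. Friction and masses are not known exactly. Their poses are not given: they have to be found in the camera images.
- tab (a point): Centre of the orange grip tab, 44 x 14 x 34 mm (x, y, z), on top of the loose blue relay module that stands on the bench; grip it across its 14 mm (y). Module axes: z up, x the way the slot opens, y normal to the strap plate. The module's mass is 0.3 to 0.65 kg, balanced under the tab; total height 147 mm.
- case (a point): Centre of the module's blue body, 70 x 40 x 45 mm (x, y, z), 107.5 mm under the tab's centre; it stands on the bench. Between body and tab is a steel strap plate, 6 mm thick, centred in y, that holds the slot. Same axes as the tab.
- notch (a point): Where the pin's axis lies when home, 46 mm under the tab's centre. The notch is 11 mm wide (x -5.5 to +5.5 mm from here), its top 4 mm above this point, 6 mm high over the slot. The slot runs from here to +x, 12 mm high (2 to 14 mm below this point), open at its +x end; the wall at x = -5.5 mm is its inner end.
- jaw (a point): Underside of the long jaw over the slot, a straight edge 48 mm under the tab's centre; this point is 29 mm to +x of the notch. The edge runs from x = 5.5 to 40 mm from the notch; the shorter jaw under the slot ends at x = 14 mm, so a pin here is under the long jaw and in front of the short one.
- pin_nominal (a point): Fixed test stand: middle of the pin's usable length and of its height range, 130 mm above the bench. Steel pin, 8 mm diameter, along y, clamped up to 8 mm higher or lower than this point: its height is not measured, feel for it; sideways this point is true. x: the way the slot must be slid on (module x along this x); y: towards the post; z up. The pin does not give.
- post_top (a point): Top of the stand's aluminium post, 56 mm to +y of the pin's middle and 6 mm above the nominal pin point; 30 x 24 mm (x, y). On its -y face is the red pin carrier, 26 mm wide, 11 mm above and below the pin, from 32 to 44 mm to +y of the pin's middle. The pin's free end has a 16 mm head, from 22 to 26 mm to -y. The bench under the pin is free.
Mind the look-alikes: they are no part of the job. Leave any pink look-alike of the part that bears pin_nominal alone. Leave any pink look-alike of the part that bears tab alone.

How it is judged:
On the way, in this order (a step that is already met when the one before it is completed fails the run):
1. the module is lifted clear of the bench in the gripper (height (world z) of tab above 0.145 m and contact force between the fingers and module above 1 N), for 0.2 s.
2. held beside the pin, its slot facing the pin, the pin under the long upper jaw and outside the notch (x of tab in the frame of pin_nominal between -0.044 and -0.008 m and y of tab in the frame of pin_nominal between -0.019 and 0.019 m and z of tab in the frame of pin_nominal between 0.038 and 0.068 m and angle between the x axis of tab and the x axis of pin_nominal, either way round below 0.3 rad), for 0.05 s.
At the end, for the whole second after the job is handed in: the module hangs at rest on the stand's pin alone, pin in the notch: tab centre within 6 mm of the pin axis along the slide, within 19 mm of the pin's middle along it, 34 to 58 mm above the nominal point; upright within 0.1 rad, plate square to the pin within 0.3 rad (x of tab in the frame of pin_nominal between -0.006 and 0.006 m and y of tab in the frame of pin_nominal between -0.019 and 0.019 m and z of tab in the frame of pin_nominal between 0.034 and 0.058 m and angle between tab's own z axis and vertical below 0.1 rad and angle between the x axis of tab and the x axis of pin_nominal, either way round below 0.3 rad and contact force between module and stand above 1.5 N and linear speed of module below 0.03 m/s); the robot touches nothing.
It fails at once if the module is pressed against the stand with more than 25 N (contact force between module and stand above 25 N).
It fails at once if a bystander on the bench is shifted by more than 15 mm (distance of any of spare, meter, driver, solder, tray, breaker, flux from where it was at the start of the episode above 0.015 m).
It also fails if it takes over 53 s, if anything falls off the work surface, if the arm or the gripper's body presses on something with over 40 N, if the wrist force passes 120 N, or if a joint passes its speed limit or range.

## Working session

There is one attempt and no reset: what is moved stays moved. The work goes in short steps, Python scripts to look and compute and a shell command to move; the robot and the scene stay as the last step left them, time stands still between calls to the robot, and variables do not carry over. Pictures are saved under pics/ and viewed, at most 10 in all, crops included, and the job is handed in when it is done.

```bash
mkdir -p pics; cat > h.py <<'E'
import numpy as np, cv2
from bench import ctrl
def shot(n):
    d=ctrl.get_image(n); return d
def ray(d,u,v):
    K=np.array(d["K"]);T=np.array(d["world_to_cam"])
    D=np.array([d["k1"],0,0,0,0],float)
    p=cv2.undistortPoints(np.array([[[u,v]]],float),K,D)[0,0]
    r=T[:3,:3].T@np.array([p[0],p[1],1]); o=-T[:3,:3].T@T[:3,3]
    return o,r/np.linalg.norm(r)
def onz(d,u,v,z):
    o,r=ray(d,u,v); return o+r*(z-o[2])/r[2]
def proj(d,P):
    T=np.array(d["world_to_cam"]);p=T[:3,:3]@np.array(P,float)+T[:3,3]
    s=p[:2]/p[2]; s=s*(1+d["k1"]*(s@s)); K=np.array(d["K"])
    return K[:2,:2]@s+K[:2,2]
E
python3 - <<'E'
from h import *
import pickle
for n in("scene","top"):
    d=shot(n); pickle.dump(d,open(n+".pkl","wb")); cv2.imwrite(f"pics/{n}0.png",d["image"][:,:,::-1])
    print(n,ray(d,320,240),d["k1"],np.array(d["K"])[0,0])
s=ctrl.get_state();print(s["time"],s["position"],s["tool_rot"],s["ft_force"],s["grip_width"])
E
```

```text
scene (array([ 1.02097292, -0.15077317,  1.08469759]), array([-0.48782916,  0.27871722, -0.8272481 ])) -0.09447652071034604 476.4643222319336
top (array([0.39087545, 0.14897799, 0.96806003]), array([ 0.06008313,  0.02890143, -0.99777489])) 0.00846659046006724 456.1503646752145
0.1 [0.25583285 0.59698046 0.22156789] [-6.31410597e-01 -3.07720999e+00  2.72392932e-03] [ 0.27534313  0.35423358 -0.57800488] 1.0005628819266013
```

View pics/scene0.png

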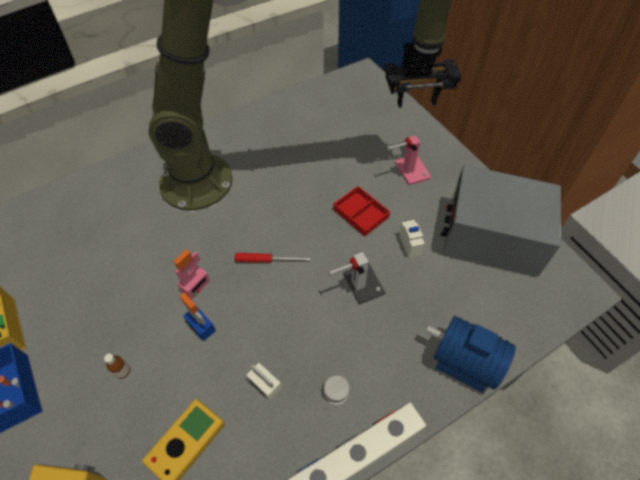

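View pics/top0.png

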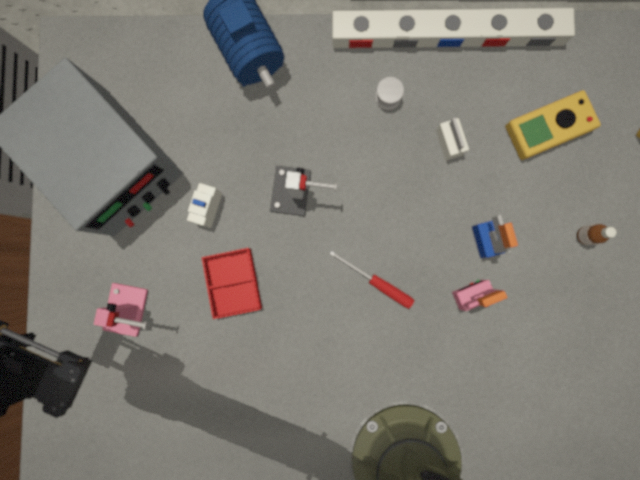

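The candidates are:
- **Module:** the blue one at scene (198,315) / top (495,238), or the pink look-alike at scene (190,272) / top (480,296).
- **Stand:** the grey one with red carrier at scene (360,275) / top (300,185), or the pink look-alike at scene (412,160) / top (122,310).

I choose the blue module and the grey stand, and check both in one close crop.

```bash
python3 - <<'E'
from h import *
import pickle
S=pickle.load(open("scene.pkl","rb"));T=pickle.load(open("top.pkl","rb"))
def c(d,u,v,w=40,h=30): return cv2.resize(d["image"][v-h:v+h,u-w:u+w,::-1],(400,300),interpolation=cv2.INTER_CUBIC)
cv2.imwrite("pics/crop1.png",np.vstack([np.hstack([c(S,198,312),c(S,360,275)]),np.hstack([c(T,495,238),c(T,305,188)])]))
def masks(d,box):
    u0,v0,u1,v1=box; im=d["image"][v0:v1,u0:u1]; hsv=cv2.cvtColor(im,cv2.COLOR_RGB2HSV)
    for n,lo,hi in(("orange",(5,120,90),(18,255,255)),("blue",(100,120,60),(125,255,255)),("red",(0,150,60),(4,255,255)),("red2",(172,150,60),(180,255,255))):
        m=cv2.inRange(hsv,lo,hi); k,l,st,ce=cv2.connectedComponentsWithStats(m)
        for i in range(1,k):
            if st[i,4]>8:
                pts=np.argwhere(l==i)[:,::-1].astype(np.float32)
                r=cv2.minAreaRect(pts); print(n,st[i,4],(ce[i]+[u0,v0]).round(1),np.round(cv2.boxPoints(r)+[u0,v0],1).tolist())
print("scene");masks(S,(160,285,235,345));masks(S,(320,245,390,305))
print("top");masks(T,(460,205,530,270));masks(T,(265,155,345,225))
E
```

```text
scene
orange 173 [188.2 302.1] [[177.6, 295.7], [183.7, 290.5], [199.2, 308.6], [193.1, 313.8]]
blue 378 [200.3 325.6] [[182.3, 316.4], [195.2, 305.0], [216.3, 328.7], [203.4, 340.1]]
red 44 [353.9 263.2] [[350.3, 258.5], [354.8, 257.2], [357.9, 268.2], [353.4, 269.5]]
top
orange 306 [507.7 235.2] [[498.1, 225.8], [510.8, 222.2], [517.2, 244.8], [504.5, 248.4]]
blue 505 [484.  238.7] [[472.2, 225.9], [491.5, 221.1], [499.6, 253.6], [480.4, 258.4]]
red 60 [302.6 182. ] [[299.6, 188.6], [301.1, 174.8], [305.4, 175.3], [303.9, 189.1]]
```

View pics/crop1.png

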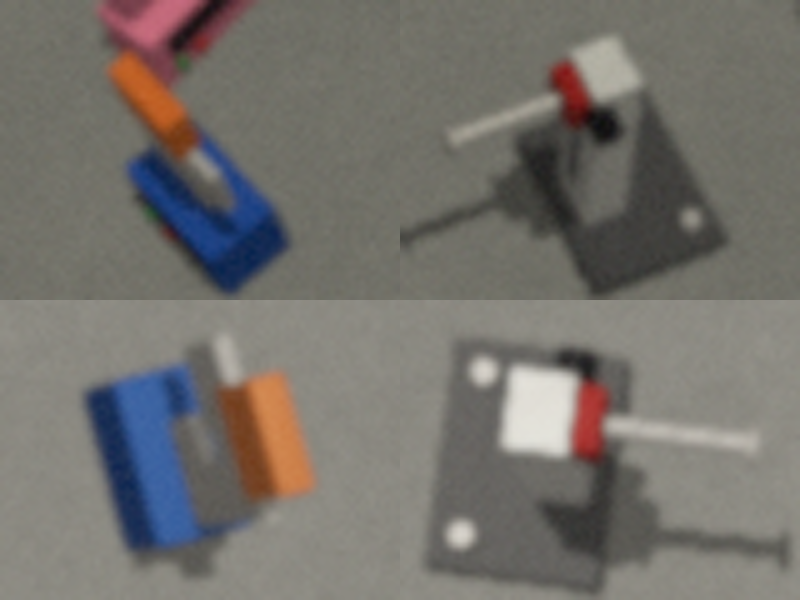

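Crop check: the blue module's plate and long jaw project to image-up in the top view (about (505,220)), so the slot opens roughly towards world +x. The grey stand's post top is at about (293,181), and its pin runs from (306,183) to (336,186), pointing to -y. Next I turn these pixels into positions.

```bash
cat >> h.py <<'E'
def tri(d1,p1,d2,p2):
    (o1,r1),(o2,r2)=ray(d1,*p1),ray(d2,*p2)
    A=np.stack([r1,-r2],1); t=np.linalg.lstsq(A,o2-o1,rcond=None)[0]
    a,b=o1+t[0]*r1,o2+t[1]*r2; return (a+b)/2,np.linalg.norm(a-b)
def blobs(d,box,lo,hi,mn=8,show=True):
    u0,v0,u1,v1=box; hsv=cv2.cvtColor(d["image"][v0:v1,u0:u1],cv2.COLOR_RGB2HSV)
    k,l,st,ce=cv2.connectedComponentsWithStats(cv2.inRange(hsv,lo,hi)); out=[]
    for i in range(1,k):
        if st[i,4]>=mn:
            r=cv2.minAreaRect(np.argwhere(l==i)[:,::-1].astype(np.float32)); out.append((st[i,4],ce[i]+[u0,v0],cv2.boxPoints(r)+[u0,v0]))
    return sorted(out,key=lambda q:-q[0])
E
python3 - <<'E'
from h import *
import pickle
S=pickle.load(open("scene.pkl","rb"));T=pickle.load(open("top.pkl","rb"))
print("tab tri",tri(S,(188.2,302.1),T,(507.7,235.2)), onz(T,507.7,235.2,.130),onz(S,188.2,302.1,.13))
for b in blobs(T,(460,205,530,270),(5,120,180),(18,255,255)):
    print("tabtop",b[0],b[1],b[2].round(1).tolist(),onz(T,*b[1],.147),[onz(T,*q,.147)[:2].round(4).tolist() for q in b[2]])
q=[onz(T,*p,0.13) for p in((498.1,225.8),(504.5,248.4))];print("yaw side",np.degrees(np.arctan2(*(q[0]-q[1])[[1,0]])))
b=blobs(T,(460,205,530,270),(100,120,60),(125,255,255))[0];
for i in range(4): 
    e=onz(T,*b[2][i],.045)-onz(T,*b[2][i-1],.045);print("blue edge",np.linalg.norm(e).round(4),np.degrees(np.arctan2(e[1],e[0])).round(1))
for n,d,box in(("S",S,(325,250,375,300)),("T",T,(280,165,345,200))):
    for b in blobs(d,box,(0,0,150),(180,70,255)): print(n,b[0],b[1].round(1),b[2].round(1).tolist())
for b in blobs(T,(280,165,300,200),(0,0,150),(180,70,255))[:1]: print("post",onz(T,*b[1],.136))
E
```

```text
tab tri (array([ 0.44996339, -0.16894702,  0.13049767]), np.float64(0.0004522835556397462)) [ 0.44990016 -0.16935136  0.13      ] [ 0.4498075  -0.16876461  0.13      ]
tabtop 159 [510.72327044 234.28930818] [[504.3, 224.1], [510.8, 222.2], [517.2, 244.8], [510.8, 246.6]] [ 0.45032993 -0.16828229  0.147     ] [[0.4687, -0.1574], [0.472, -0.1689], [0.4315, -0.1793], [0.4282, -0.1678]]
yaw side 14.285686872518335
blue edge 0.0671 12.7
blue edge 0.04 -75.9
blue edge 0.067 -167.4
blue edge 0.0398 104.1
S 103 [360.8 258.2] [[354.2, 255.4], [362.6, 251.2], [367.6, 261.2], [359.2, 265.4]]
S 32 [340.1 268.1] [[330.5, 270.8], [348.6, 264.0], [349.2, 265.5], [331.1, 272.3]]
T 245 [292.2 179.8] [[283.9, 187.4], [286.4, 170.2], [300.5, 172.2], [298.1, 189.4]]
T 134 [322.2 184.3] [[305.7, 185.7], [306.1, 180.5], [337.2, 183.1], [336.8, 188.3]]
T 22 [281.6 171.7] [[280.0, 169.0], [284.0, 169.0], [284.0, 174.0], [280.0, 174.0]]
post [0.55233882 0.22470664 0.136     ]
```

```bash
python3 - <<'E'
from h import *
import pickle
S=pickle.load(open("scene.pkl","rb"));T=pickle.load(open("top.pkl","rb"))
# pin line from each view: fit planes, intersect -> line
def line(d,box,off):
    u0,v0,u1,v1=box;hsv=cv2.cvtColor(d["image"][v0:v1,u0:u1],cv2.COLOR_RGB2HSV)
    p=np.argwhere(cv2.inRange(hsv,(0,0,off),(180,70,255)))[:,::-1]+[u0,v0]
    vx,vy,x,y=cv2.fitLine(p.astype(np.float32),cv2.DIST_HUBER,0,.01,.01).ravel();return (x-9*vx,y-9*vy),(x+9*vx,y+9*vy),p
def plane(d,a,b):
    o,r=ray(d,*a);_,s=ray(d,*b);n=np.cross(r,s);return o,n/np.linalg.norm(n)
for off in(130,150):
    a=line(S,(328,262,349,276),off);b=line(T,(306,176,333,194),off)
    (o1,n1),(o2,n2)=plane(S,*a[:2]),plane(T,*b[:2])
    dr=np.cross(n1,n2);dr/=np.linalg.norm(dr);dr*=np.sign(dr[1])
    P=np.linalg.lstsq(np.array([n1,n2,[0,1,0]]),np.array([n1@o1,n2@o2,.17]),rcond=None)[0]
    print(off,len(a[2]),len(b[2]),"dir",dr,"pt",P)
    q=[onz(T,*b[i],.13) for i in(0,1)];e=q[1]-q[0];print("T-only dir at z.13",np.degrees(np.arctan2(e[0],e[1])),q)
for b in blobs(T,(280,165,301,200),(0,0,150),(180,70,255))[:1]:
    print([onz(T,*q,.136)[:2].round(4).tolist() for q in b[2]])
    for i in range(4):
        e=onz(T,*b[2][i],.136)-onz(T,*b[2][i-1],.136);print("post edge",np.linalg.norm(e).round(4),np.degrees(np.arctan2(e[1],e[0])).round(1))
# base plate edges in T
for b in blobs(T,(262,160,318,222),(0,0,40),(180,80,95),200): 
    print("base",b[0],b[2].round(0).tolist())
    for i in range(4):
        e=onz(T,*b[2][i],.008)-onz(T,*b[2][i-1],.008);print("edge",np.linalg.norm(e).round(4),np.degrees(np.arctan2(e[1],e[0])).round(1))
tip=tri(S,(331,271.5),T,(336.5,185.7));print("tip",tip)
E
```

```text
130 67 405 dir [0.14431959 0.98891024 0.0350484 ] pt [0.54602703 0.17       0.12153631]
T-only dir at z.13 -171.34041428114114 [array([0.54748592, 0.18955428, 0.13      ]), array([0.54244961, 0.1564859 , 0.13      ])]
150 31 110 dir [0.12459291 0.99209366 0.01505885] pt [0.54621019 0.17       0.12222742]
T-only dir at z.13 -172.6874849668369 [array([0.54750604, 0.19102841, 0.13      ]), array([0.5432487 , 0.15785219, 0.13      ])]
[[0.5382, 0.2397], [0.5703, 0.2354], [0.5665, 0.2092], [0.5344, 0.2136]]
post edge 0.0264 81.7
post edge 0.0324 -7.7
post edge 0.0265 -98.4
post edge 0.0324 172.2
base 361 [[285.0, 203.0], [307.0, 186.0], [320.0, 203.0], [298.0, 220.0]]
edge 0.0452 37.9
edge 0.0591 -51.9
edge 0.0452 -142.3
edge 0.0589 128.0
tip (array([0.54419901, 0.14565616, 0.12676102]), np.float64(0.006480205912903502))
```

```bash
cat >> h.py <<'E'
from scipy.spatial.transform import Rotation as Ro
def goal(p,yaw,flip=0,st=None):
    """TCP target p, tool y at yaw+90 (module yaw, deg); prints tool-axes shift (mm) and turn (deg)"""
    s=st or ctrl.get_state(); R=Ro.from_rotvec(s["tool_rot"]); y=np.radians(yaw+90+180*flip)
    Y=np.array([np.cos(y),np.sin(y),0]);Z=np.array([0,0,-1.]);X=np.cross(Y,Z)
    G=Ro.from_matrix(np.stack([X,Y,Z],1)); w=(R.inv()*G).as_rotvec(degrees=True)
    print("shift mm",(R.inv().apply(np.array(p)-s["position"])*1000).round(1),"turn",w.round(2))
def st():
    s=ctrl.get_state();print(round(s["time"],2),"p",s["position"].round(4),"F",s["ft_force"].round(2),"w",round(s["grip_width"]*87,1),"gf",round(s["grip_force"],1),"q7",s["joint_positions"].round(2))
E
python3 - <<'E'
from h import *
goal((.5,.2,.25),14);goal((.45,-.1687,.21),14)
E
```

```text
shift mm [-380.8 -268.8  -27.9] turn [-1.000e-01 -3.000e-02 -3.719e+01]
shift mm [-480.  -627.3   12.7] turn [-1.000e-01 -3.000e-02 -3.719e+01]
```

```bash
python3 -m handwheel '[{"x":-0.02,"y":-0.015,"z":-0.01,"wz":-2},{"x":-0.05,"y":-0.035,"z":-0.02,"wz":-6},{"x":-0.08,"y":-0.055,"z":-0.028,"wz":-10},{"x":-0.11,"y":-0.078,"z":-0.028,"wz":-14},{"x":-0.14,"y":-0.10,"z":-0.028,"wz":-18},{"x":-0.17,"y":-0.12,"z":-0.028,"wz":-22},{"x":-0.20,"y":-0.142,"z":-0.028,"wz":-26},{"x":-0.23,"y":-0.164,"z":-0.028,"wz":-30},{"x":-0.26,"y":-0.184,"z":-0.028,"wz":-34},{"x":-0.29,"y":-0.206,"z":-0.028,"wz":-37}]' 0.06 40
python3 - <<'E'
from h import *
st();goal((.45,-.1687,.21),14)
E
```

```text
0.1 p [0.2558 0.597  0.2216] F [ 0.28  0.35 -0.58] w 87.0 gf 0.0 q7 [-1.15  0.32 -0.07  1.45  0.02  1.37 -0.06]
shift mm [-480.  -627.3   12.7] turn [-1.000e-01 -3.000e-02 -3.719e+01]invalid input at $[0]: expected keys x, y, z, wx, wy, wz
```

```bash
python3 -m handwheel '[{"x":-0.02,"y":-0.015,"z":-0.01,"wx":0,"wy":0,"wz":-2},{"x":-0.05,"y":-0.035,"z":-0.02,"wx":0,"wy":0,"wz":-6},{"x":-0.08,"y":-0.055,"z":-0.028,"wx":0,"wy":0,"wz":-10},{"x":-0.11,"y":-0.078,"z":-0.028,"wx":0,"wy":0,"wz":-14},{"x":-0.14,"y":-0.10,"z":-0.028,"wx":0,"wy":0,"wz":-18},{"x":-0.17,"y":-0.12,"z":-0.028,"wx":0,"wy":0,"wz":-22},{"x":-0.20,"y":-0.142,"z":-0.028,"wx":0,"wy":0,"wz":-26},{"x":-0.23,"y":-0.164,"z":-0.028,"wx":0,"wy":0,"wz":-30},{"x":-0.26,"y":-0.184,"z":-0.028,"wx":0,"wy":0,"wz":-34},{"x":-0.29,"y":-0.206,"z":-0.028,"wx":0,"wy":0,"wz":-37}]' 0.06 40
python3 - <<'E'
from h import *
st();goal((.45,-.1687,.21),14)
E
```

```text
time: 0.93
position: [0.4419, 0.2923, 0.2503]
tool_rot: [0.383, -3.118, -0.0]
ft_force: [1.2, -0.3, -0.9]
grip_width: 0.69
grip_force: 0.0
0.93 p [0.4419 0.2923 0.2503] F [ 1.22 -0.34 -0.87] w 60.0 gf 0.0 q7 [-0.74  0.05  0.11  1.71 -0.01  1.38  1.19]
shift mm [ 103.7 -449.2   40.3] turn [ 0.   -0.01  0.01]
```

```bash
python3 -m handwheel '[{"x":0.008,"y":-0.03,"z":0,"wx":0,"wy":0,"wz":0},{"x":0.017,"y":-0.066,"z":0,"wx":0,"wy":0,"wz":0},{"x":0.025,"y":-0.103,"z":0,"wx":0,"wy":0,"wz":0},{"x":0.034,"y":-0.14,"z":0,"wx":0,"wy":0,"wz":0},{"x":0.042,"y":-0.178,"z":0,"wx":0,"wy":0,"wz":0},{"x":0.05,"y":-0.216,"z":0,"wx":0,"wy":0,"wz":0},{"x":0.059,"y":-0.254,"z":0,"wx":0,"wy":0,"wz":0},{"x":0.067,"y":-0.29,"z":0,"wx":0,"wy":0,"wz":0},{"x":0.076,"y":-0.327,"z":0.01,"wx":0,"wy":0,"wz":0},{"x":0.084,"y":-0.364,"z":0.02,"wx":0,"wy":0,"wz":0}]' && python3 - <<'E'
from h import *
st();goal((.45,-.1687,.21),14)
E
```

```text
time: 1.77
position: [0.4465, -0.0814, 0.2307]
tool_rot: [-0.378, 3.117, 0.001]
ft_force: [1.3, 0.9, 0.0]
grip_width: 0.691
grip_force: 0.0
1.77 p [ 0.4465 -0.0814  0.2307] F [1.28 0.85 0.02] w 60.1 gf 0.0 q7 [-0.43 -0.14  0.5   1.92  0.07  1.35  1.87]
shift mm [ 17.5 -85.6  20.6] turn [ 0.02  0.1  -0.19]
```

```bash
python3 -m handwheel '[{"x":0.006,"y":-0.03,"z":0.005,"wx":0,"wy":0,"wz":0},{"x":0.012,"y":-0.06,"z":0.012,"wx":0,"wy":0,"wz":0},{"x":0.0175,"y":-0.082,"z":0.02,"wx":0,"wy":0,"wz":0},{"x":0.0175,"y":-0.0855,"z":0.02,"wx":0,"wy":0,"wz":-0.2},{"x":0.0175,"y":-0.0855,"z":0.02,"wx":0,"wy":0,"wz":-0.2},{"x":0.0175,"y":-0.0855,"z":0.02,"wx":0,"wy":0,"wz":-0.2}]' && python3 - <<'E'
from h import *
st();goal((.45,-.1687,.111),14)
S=shot("scene");T=shot("top")
def c(d,u,v,w=50,h=37): return cv2.resize(d["image"][v-h:v+h,u-w:u+w,::-1],(400,300),interpolation=cv2.INTER_CUBIC)
cv2.imwrite("pics/g1.png",np.hstack([c(S,190,300),c(T,507,236)]))
E
```

```text
time: 2.27
position: [0.4502, -0.1659, 0.2104]
tool_rot: [0.383, -3.118, -0.001]
ft_force: [0.8, -0.2, 0.6]
grip_width: 0.689
grip_force: 0.0
2.27 p [ 0.4502 -0.1659  0.2104] F [ 0.75 -0.19  0.59] w 60.0 gf 0.0 q7 [-0.35 -0.07  0.63  1.89  0.04  1.3   2.08]
shift mm [ 0.8 -2.7 99.4] turn [ 0.05 -0.01  0.02]
```

View pics/g1.png

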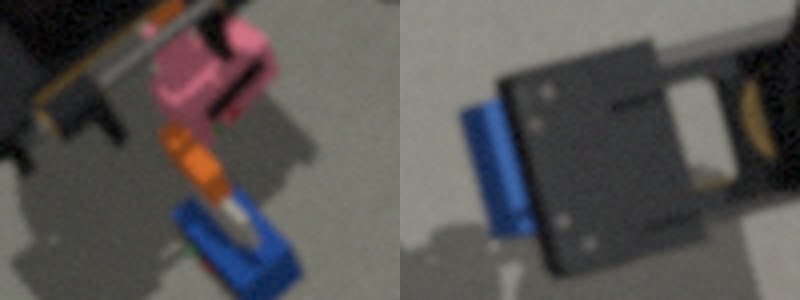

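The scene crop shows the fingers above the tab, with the tab at about (191,301) and unoccluded. The pink look-alike behind it is clear of the fingers. The top view is covered by the hand. I descend now.

```bash
python3 -m handwheel '[{"x":0.0,"y":-0.0015,"z":0.02,"wx":0,"wy":0,"wz":0},{"x":0.0005,"y":-0.0025,"z":0.045,"wx":0,"wy":0,"wz":0},{"x":0.0005,"y":-0.0025,"z":0.07,"wx":0,"wy":0,"wz":0},{"x":0.0005,"y":-0.0025,"z":0.088,"wx":0,"wy":0,"wz":0},{"x":0.0005,"y":-0.0025,"z":0.0985,"wx":0,"wy":0,"wz":0},{"x":0.0005,"y":-0.0025,"z":0.0985,"wx":0,"wy":0,"wz":0},{"x":0.0005,"y":-0.0025,"z":0.0985,"wx":0,"wy":0,"wz":0},{"x":0.0005,"y":-0.0025,"z":0.0985,"wx":0,"wy":0,"wz":0}]' && python3 - <<'E'
from h import *
st();goal((.45,-.1687,.111),14)
S=shot("scene")
cv2.imwrite("pics/g2.png",cv2.resize(S["image"][250:350,130:270,::-1],(800,571),interpolation=cv2.INTER_CUBIC))
E
```

```text
time: 3.03
position: [0.4514, -0.1692, 0.1133]
tool_rot: [-0.384, 3.116, -0.001]
ft_force: [-0.5, -0.2, 0.5]
grip_width: 0.689
grip_force: 0.0
3.03 p [ 0.4514 -0.1692  0.1133] F [-0.52 -0.15  0.49] w 59.9 gf 0.0 q7 [-0.33  0.04  0.66  2.01 -0.03  1.09  2.15]
shift mm [1.2 0.8 2.3] turn [-0.04  0.12  0.06]
```

View pics/g2.png

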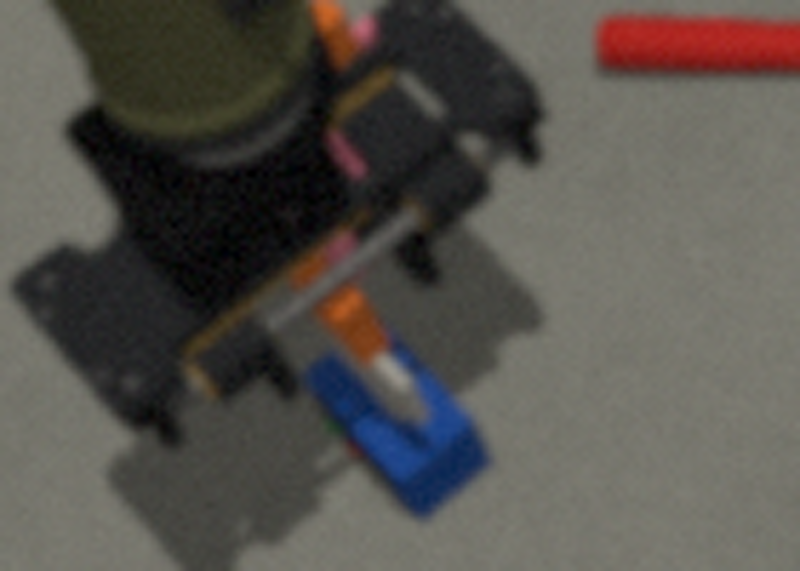

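The tab at about (190,306) lies between the fingers. I go 2 mm lower and close.

```bash
python3 -m handwheel '[{"x":0.001,"y":0,"z":0.002,"wx":0,"wy":0,"wz":0},{"x":0.001,"y":0,"z":0.002,"wx":0,"wy":0,"wz":0},{"x":0.001,"y":0,"z":0.002,"wx":0,"wy":0,"wz":0},{"x":0.001,"y":0,"z":0.002,"wx":0,"wy":0,"wz":0},{"x":0.001,"y":0,"z":0.002,"wx":0,"wy":0,"wz":0},{"x":0.001,"y":0,"z":0.002,"wx":0,"wy":0,"wz":0},{"x":0.001,"y":0,"z":0.002,"wx":0,"wy":0,"wz":0},{"x":0.001,"y":0,"z":0.002,"wx":0,"wy":0,"wz":0},{"x":0.001,"y":0,"z":0.002,"wx":0,"wy":0,"wz":0},{"x":0.001,"y":0,"z":0.002,"wx":0,"wy":0,"wz":0}]' 0 45; python3 -c "
from h import *
st()"
```

```text
time: 3.92
position: [0.4493, -0.1696, 0.11]
tool_rot: [0.383, -3.118, -0.0]
ft_force: [0.1, 0.6, -1.7]
grip_width: 0.156
grip_force: 45.0
3.92 p [ 0.4493 -0.1696  0.11  ] F [ 0.12  0.63 -1.69] w 13.6 gf 45.0 q7 [-0.33  0.04  0.66  2.02 -0.03  1.09  2.15]
```

```bash
python3 -m handwheel '[{"x":0,"y":0,"z":-0.003,"wx":0,"wy":0,"wz":0},{"x":0,"y":0,"z":-0.012,"wx":0,"wy":0,"wz":0},{"x":0,"y":0,"z":-0.024,"wx":0,"wy":0,"wz":0},{"x":0,"y":0,"z":-0.038,"wx":0,"wy":0,"wz":0},{"x":0,"y":0,"z":-0.052,"wx":0,"wy":0,"wz":0},{"x":0,"y":0,"z":-0.066,"wx":0,"wy":0,"wz":0},{"x":0,"y":0,"z":-0.078,"wx":0,"wy":0,"wz":0},{"x":0,"y":0,"z":-0.085,"wx":0,"wy":0,"wz":0},{"x":0,"y":0,"z":-0.088,"wx":0,"wy":0,"wz":0},{"x":0,"y":0,"z":-0.088,"wx":0,"wy":0,"wz":0}]'; python3 - <<'E'
from h import *
st()
y=np.radians(-7.7);x=np.array([np.cos(y),np.sin(y),0]);P=np.array([.5452,.1694,.130])
goal(P-.075*x+[0,0,.055],-7.7)
E
```

```text
time: 4.75
position: [0.4495, -0.1696, 0.1986]
tool_rot: [-0.383, 3.117, 0.0]
ft_force: [-0.7, 0.3, -3.8]
grip_width: 0.156
grip_force: 45.0
4.75 p [ 0.4495 -0.1696  0.1986] F [-0.69  0.34 -3.75] w 13.6 gf 45.0 q7 [-0.35 -0.06  0.64  1.91  0.04  1.28  2.09]
shift mm [-105.2  333.5   13.6] turn [1.000e-02 5.000e-02 2.171e+01]
```

```bash
python3 -m handwheel '[{"x":-0.003,"y":0.01,"z":0,"wx":0,"wy":0,"wz":1},{"x":-0.009,"y":0.03,"z":0,"wx":0,"wy":0,"wz":2},{"x":-0.019,"y":0.06,"z":0,"wx":0,"wy":0,"wz":4},{"x":-0.028,"y":0.09,"z":0,"wx":0,"wy":0,"wz":6},{"x":-0.038,"y":0.12,"z":0,"wx":0,"wy":0,"wz":8},{"x":-0.047,"y":0.15,"z":0,"wx":0,"wy":0,"wz":10},{"x":-0.057,"y":0.18,"z":0,"wx":0,"wy":0,"wz":12},{"x":-0.066,"y":0.21,"z":0,"wx":0,"wy":0,"wz":14},{"x":-0.076,"y":0.24,"z":0,"wx":0,"wy":0,"wz":16},{"x":-0.082,"y":0.26,"z":0,"wx":0,"wy":0,"wz":18}]'; python3 - <<'E'
from h import *
st()
y=np.radians(-7.7);x=np.array([np.cos(y),np.sin(y),0]);P=np.array([.5452,.1694,.130])
goal(P-.075*x+[0,0,.055],-7.7)
E
```

```text
time: 5.58
position: [0.465, 0.1061, 0.197]
tool_rot: [-0.107, -3.138, -0.001]
ft_force: [-0.2, 0.3, -3.0]
grip_width: 0.158
grip_force: 45.0
5.58 p [0.465  0.1061 0.197 ] F [-0.18  0.33 -2.95] w 13.7 gf 45.0 q7 [-0.59 -0.04  0.3   1.91  0.01  1.27  1.21]
shift mm [-0.9 73.6 12. ] turn [ 0.03 -0.1   3.79]
```

```bash
python3 -m handwheel '[{"x":0,"y":0.022,"z":0.002,"wx":0,"wy":0,"wz":1},{"x":0,"y":0.044,"z":0.005,"wx":0,"wy":0,"wz":2},{"x":-0.001,"y":0.06,"z":0.008,"wx":0,"wy":0,"wz":3},{"x":-0.001,"y":0.07,"z":0.01,"wx":0,"wy":0,"wz":3.8},{"x":-0.001,"y":0.0735,"z":0.012,"wx":0,"wy":0,"wz":3.8},{"x":-0.001,"y":0.0735,"z":0.012,"wx":0,"wy":0,"wz":3.8},{"x":-0.001,"y":0.0735,"z":0.012,"wx":0,"wy":0,"wz":3.8}]'; python3 - <<'E'
from h import *
st()
y=np.radians(-7.7);x=np.array([np.cos(y),np.sin(y),0]);P=np.array([.5452,.1694,.130])
goal(P-.03*x+[0,0,.176-.13],-7.7)
S=shot("scene");T=shot("top");import pickle;pickle.dump((S,T),open("st.pkl","wb"))
def c(d,u,v,w=56,h=42): return cv2.resize(d["image"][v-h:v+h,u-w:u+w,::-1],(400,300),interpolation=cv2.INTER_CUBIC)
cv2.imwrite("pics/p1.png",np.hstack([c(S,335,265),c(T,310,200)]))
E
```

```text
time: 6.17
position: [0.4717, 0.1747, 0.1853]
tool_rot: [-0.214, -3.133, 0.002]
ft_force: [-0.2, -0.8, -4.4]
grip_width: 0.157
grip_force: 44.9
6.17 p [0.4717 0.1747 0.1853] F [-0.16 -0.78 -4.43] w 13.7 gf 44.9 q7 [-0.65  0.03  0.25  1.87 -0.01  1.25  1.03]
shift mm [-43.5   4.6   9.3] turn [-0.09 -0.06 -0.1 ]
```

View pics/p1.png

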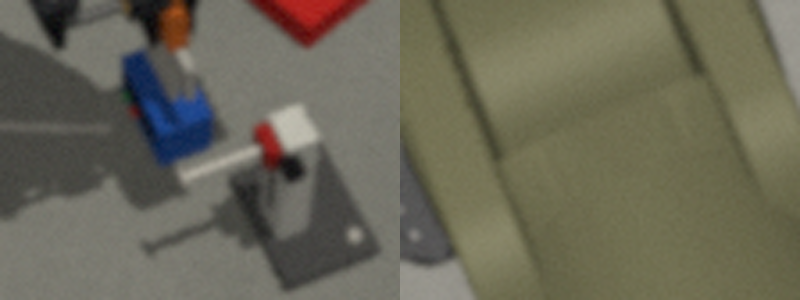

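The scene view shows the module (case at (318,255)) short of the pin, in line with its free length. The long jaw is higher than the pin. The top view is covered by the arm. I advance with the jaw above the pin, then lower and feel.

```bash
python3 -m handwheel '[{"x":-0.008,"y":0.002,"z":0,"wx":0,"wy":0,"wz":0},{"x":-0.018,"y":0.004,"z":0,"wx":0,"wy":0,"wz":0},{"x":-0.03,"y":0.0045,"z":0,"wx":0,"wy":0,"wz":0},{"x":-0.04,"y":0.0045,"z":0.002,"wx":0,"wy":0,"wz":0},{"x":-0.0435,"y":0.0045,"z":0.006,"wx":0,"wy":0,"wz":0},{"x":-0.0435,"y":0.0045,"z":0.0093,"wx":0,"wy":0,"wz":0},{"x":-0.0435,"y":0.0045,"z":0.0093,"wx":0,"wy":0,"wz":0},{"x":-0.0435,"y":0.0045,"z":0.0093,"wx":0,"wy":0,"wz":0},{"x":-0.0435,"y":0.0045,"z":0.0093,"wx":0,"wy":0,"wz":0}]'; cat >> h.py <<'E'
def rel():
    s=ctrl.get_state();y=np.radians(-7.7);R=Ro.from_euler('z',y)
    print(round(s["time"],2),"pin frame tab mm",(R.inv().apply(s["position"]+[0,0,.02]-np.array([.5452,.1694,.130]))*1000).round(2),"F",R.inv().apply(s["ft_force"]).round(2),"w",round(s["grip_width"]*87,2))
E
python3 -c "
from h import *
rel();goal((.5452,.1694,.17),-7.7)"
```

```text
time: 7.02
position: [0.5155, 0.1744, 0.1767]
tool_rot: [-0.213, -3.134, -0.0]
ft_force: [-0.9, 0.3, -3.6]
grip_width: 0.154
grip_force: 45.0
7.02 pin frame tab mm [-30.11   1.01  66.73] F [-0.92  0.15 -3.61] w 13.42
shift mm [-30.1  -1.    6.7] turn [ 0.01 -0.01 -0.07]
```

```bash
python3 -m handwheel '[{"x":0,"y":0,"z":0.002,"wx":0,"wy":0,"wz":0},{"x":0,"y":0,"z":0.0045,"wx":0,"wy":0,"wz":0},{"x":0,"y":0,"z":0.006,"wx":0,"wy":0,"wz":0},{"x":0,"y":0,"z":0.006,"wx":0,"wy":0,"wz":0},{"x":0,"y":0,"z":0.006,"wx":0,"wy":0,"wz":0}]'>/dev/null; python3 -c "
from h import *
rel()"; python3 -m handwheel '[{"x":0,"y":0,"z":0.0005,"wx":0,"wy":0,"wz":0},{"x":0,"y":0,"z":0.001,"wx":0,"wy":0,"wz":0},{"x":0,"y":0,"z":0.0015,"wx":0,"wy":0,"wz":0},{"x":0,"y":0,"z":0.0015,"wx":0,"wy":0,"wz":0},{"x":0,"y":0,"z":0.0015,"wx":0,"wy":0,"wz":0}]' >/dev/null; python3 -c "
from h import *
rel()"
```

```text
7.43 pin frame tab mm [-29.98   0.91  60.69] F [ 0.17 -0.28 -3.79] w 13.46
7.85 pin frame tab mm [-29.84   0.94  59.25] F [-0.24 -0.78 -3.79] w 13.73
```

```bash
python3 -m handwheel '[{"x":0,"y":0,"z":0.0005,"wx":0,"wy":0,"wz":0},{"x":0,"y":0,"z":0.001,"wx":0,"wy":0,"wz":0},{"x":0,"y":0,"z":0.0015,"wx":0,"wy":0,"wz":0},{"x":0,"y":0,"z":0.0015,"wx":0,"wy":0,"wz":0},{"x":0,"y":0,"z":0.0015,"wx":0,"wy":0,"wz":0}]' >/dev/null; python3 -c "
from h import *
rel()"
```

```text
8.27 pin frame tab mm [-29.84   0.95  57.75] F [ 0.37 -0.33 -3.2 ] w 13.51
```

```bash
python3 -m handwheel '[{"x":0,"y":0,"z":0.0005,"wx":0,"wy":0,"wz":0},{"x":0,"y":0,"z":0.001,"wx":0,"wy":0,"wz":0},{"x":0,"y":0,"z":0.0015,"wx":0,"wy":0,"wz":0},{"x":0,"y":0,"z":0.0015,"wx":0,"wy":0,"wz":0},{"x":0,"y":0,"z":0.0015,"wx":0,"wy":0,"wz":0}]' >/dev/null; python3 -c "
from h import *
rel()"
```

```text
8.68 pin frame tab mm [-29.86   0.94  56.24] F [-0.29  0.11 -4.22] w 13.64
```

```bash
python3 -m handwheel '[{"x":0,"y":0,"z":0.0005,"wx":0,"wy":0,"wz":0},{"x":0,"y":0,"z":0.001,"wx":0,"wy":0,"wz":0},{"x":0,"y":0,"z":0.0015,"wx":0,"wy":0,"wz":0},{"x":0,"y":0,"z":0.0015,"wx":0,"wy":0,"wz":0},{"x":0,"y":0,"z":0.0015,"wx":0,"wy":0,"wz":0}]' >/dev/null; python3 -c "
from h import *
rel()"
```

```text
9.1 pin frame tab mm [-29.84   0.94  54.75] F [-0.19 -0.62 -3.01] w 13.7
```

```bash
python3 -m handwheel '[{"x":0,"y":0,"z":0.0005,"wx":0,"wy":0,"wz":0},{"x":0,"y":0,"z":0.001,"wx":0,"wy":0,"wz":0},{"x":0,"y":0,"z":0.0015,"wx":0,"wy":0,"wz":0},{"x":0,"y":0,"z":0.0015,"wx":0,"wy":0,"wz":0},{"x":0,"y":0,"z":0.0015,"wx":0,"wy":0,"wz":0}]' >/dev/null; python3 -c "
from h import *
rel()"
```

```text
9.52 pin frame tab mm [-29.87   0.95  53.21] F [ 0.42  0.44 -4.28] w 13.31
```

```bash
python3 -m handwheel '[{"x":0,"y":0,"z":0.0005,"wx":0,"wy":0,"wz":0},{"x":0,"y":0,"z":0.001,"wx":0,"wy":0,"wz":0},{"x":0,"y":0,"z":0.001,"wx":0,"wy":0,"wz":0},{"x":0,"y":0,"z":0.001,"wx":0,"wy":0,"wz":0}]' >/dev/null; python3 -c "
from h import *
rel()"
```

```text
9.85 pin frame tab mm [-29.83   0.9   52.24] F [-0.56 -0.36 -3.5 ] w 13.42
```

```bash
python3 -m handwheel '[{"x":0,"y":0,"z":0.0005,"wx":0,"wy":0,"wz":0},{"x":0,"y":0,"z":0.001,"wx":0,"wy":0,"wz":0},{"x":0,"y":0,"z":0.001,"wx":0,"wy":0,"wz":0},{"x":0,"y":0,"z":0.001,"wx":0,"wy":0,"wz":0}]' >/dev/null; python3 -c "
from h import *
rel()"
```

```text
10.18 pin frame tab mm [-29.83   0.9   51.23] F [-0.18 -0.42 -3.87] w 13.81
```

```bash
python3 -m handwheel '[{"x":0,"y":0,"z":0.0005,"wx":0,"wy":0,"wz":0},{"x":0,"y":0,"z":0.001,"wx":0,"wy":0,"wz":0},{"x":0,"y":0,"z":0.001,"wx":0,"wy":0,"wz":0},{"x":0,"y":0,"z":0.001,"wx":0,"wy":0,"wz":0}]' >/dev/null; python3 -c "
from h import *
rel()"
```

```text
10.52 pin frame tab mm [-29.84   0.91  50.24] F [ 0.14 -0.46 -4.14] w 13.37
```

```bash
python3 -m handwheel '[{"x":0,"y":0,"z":0.0005,"wx":0,"wy":0,"wz":0},{"x":0,"y":0,"z":0.001,"wx":0,"wy":0,"wz":0},{"x":0,"y":0,"z":0.001,"wx":0,"wy":0,"wz":0},{"x":0,"y":0,"z":0.001,"wx":0,"wy":0,"wz":0}]' >/dev/null; python3 -c "
from h import *
rel()"
```

```text
10.85 pin frame tab mm [-29.86   0.91  49.22] F [ 0.32 -0.17 -2.33] w 13.53
```

```bash
python3 -m handwheel '[{"x":0,"y":0,"z":0.0005,"wx":0,"wy":0,"wz":0},{"x":0,"y":0,"z":0.0005,"wx":0,"wy":0,"wz":0},{"x":0,"y":0,"z":0.0005,"wx":0,"wy":0,"wz":0}]' >/dev/null; python3 -c "
from h import *
rel()"
```

```text
11.1 pin frame tab mm [-29.83   0.93  48.76] F [-0.34 -0.04 -4.75] w 13.75
```

```bash
python3 -m handwheel '[{"x":0,"y":0,"z":0.0005,"wx":0,"wy":0,"wz":0},{"x":0,"y":0,"z":0.001,"wx":0,"wy":0,"wz":0},{"x":0,"y":0,"z":0.001,"wx":0,"wy":0,"wz":0},{"x":0,"y":0,"z":0.001,"wx":0,"wy":0,"wz":0}]' >/dev/null; python3 -c "
from h import *
rel()"
```

```text
11.43 pin frame tab mm [-29.87   0.9   47.72] F [ 0.05 -0.09 -3.82] w 13.63
```

```bash
python3 -m handwheel '[{"x":0,"y":0,"z":0.0005,"wx":0,"wy":0,"wz":0},{"x":0,"y":0,"z":0.001,"wx":0,"wy":0,"wz":0},{"x":0,"y":0,"z":0.001,"wx":0,"wy":0,"wz":0},{"x":0,"y":0,"z":0.001,"wx":0,"wy":0,"wz":0}]' >/dev/null; python3 -c "
from h import *
rel()"
```

```text
11.77 pin frame tab mm [-29.85   0.93  46.72] F [ 0.61 -0.3  -2.81] w 13.65
```

```bash
python3 -m handwheel '[{"x":0,"y":0,"z":0.0005,"wx":0,"wy":0,"wz":0},{"x":0,"y":0,"z":0.001,"wx":0,"wy":0,"wz":0},{"x":0,"y":0,"z":0.001,"wx":0,"wy":0,"wz":0},{"x":0,"y":0,"z":0.001,"wx":0,"wy":0,"wz":0}]' >/dev/null; python3 -c "
from h import *
rel()"
```

```text
12.1 pin frame tab mm [-29.81   0.91  45.75] F [ 0.54 -0.06 -3.93] w 13.45
```

```bash
python3 -m handwheel '[{"x":0,"y":0,"z":0.0005,"wx":0,"wy":0,"wz":0},{"x":0,"y":0,"z":0.001,"wx":0,"wy":0,"wz":0},{"x":0,"y":0,"z":0.001,"wx":0,"wy":0,"wz":0},{"x":0,"y":0,"z":0.001,"wx":0,"wy":0,"wz":0}]' >/dev/null; python3 -c "
from h import *
rel()"
```

```text
12.43 pin frame tab mm [-29.75   0.99  44.99] F [-0.4  -0.05 -1.95] w 13.73
```

```bash
python3 -m handwheel '[{"x":0,"y":0,"z":0.0005,"wx":0,"wy":0,"wz":0},{"x":0,"y":0,"z":0.0005,"wx":0,"wy":0,"wz":0},{"x":0,"y":0,"z":0.0005,"wx":0,"wy":0,"wz":0}]' >/dev/null; python3 -c "
from h import *
rel()"
```

```text
12.68 pin frame tab mm [-29.72   1.04  44.78] F [-1.72 -0.24  1.39] w 13.88
```

```bash
python3 -m handwheel '[{"x":0,"y":0,"z":0.0005,"wx":0,"wy":0,"wz":0},{"x":0,"y":0,"z":0.0005,"wx":0,"wy":0,"wz":0},{"x":0,"y":0,"z":0.0005,"wx":0,"wy":0,"wz":0}]' >/dev/null; python3 -c "
from h import *
rel()"
```

```text
12.93 pin frame tab mm [-29.72   1.1   44.62] F [-4.13 -1.11  5.8 ] w 13.63
```

Contact: the vertical force rose by about 10 N, with first touch at tab height +45.1 mm. That puts the pin about 6.9 mm under nominal. I raise 3.4 mm to centre the pin in the slot, then slide on in stages.

```bash
python3 -m handwheel '[{"x":0,"y":0,"z":-0.0015,"wx":0,"wy":0,"wz":0},{"x":0,"y":0,"z":-0.0034,"wx":0,"wy":0,"wz":0},{"x":0,"y":0,"z":-0.0034,"wx":0,"wy":0,"wz":0},{"x":0,"y":0,"z":-0.0034,"wx":0,"wy":0,"wz":0}]' >/dev/null; python3 - <<'E'
from h import *
rel();goal((.5452,.1694,.17),-7.7)
S=shot("scene");cv2.imwrite("pics/c1.png",cv2.resize(S["image"][225:325,280:420,::-1],(800,571),interpolation=cv2.INTER_CUBIC))
E
```

```text
13.27 pin frame tab mm [-29.95   0.81  46.56] F [ 0.39 -1.04 -3.98] w 13.69
shift mm [-29.9  -0.8 -13.4] turn [-0.02 -0.02 -0.09]
```

View pics/c1.png

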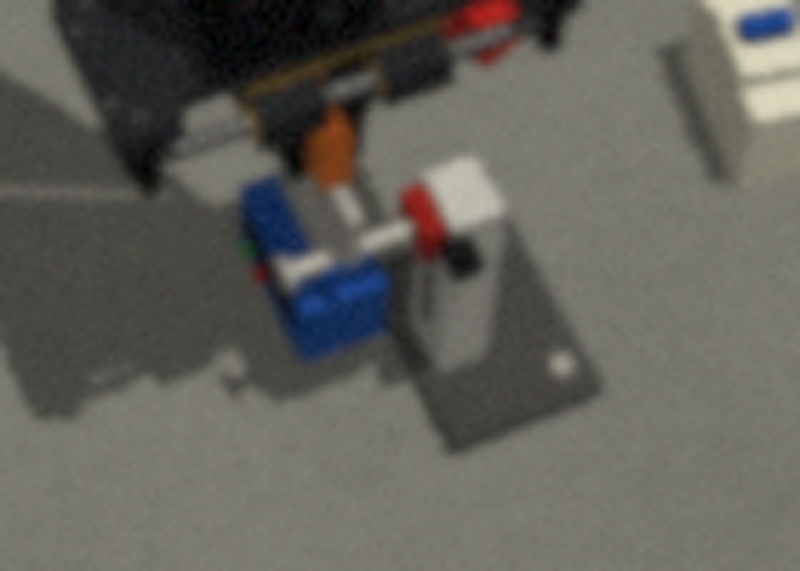

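The picture shows the plate's long jaw lying over the pin at about (345,267), square to it and with the module upright. I slide in.

```bash
python3 -m handwheel '[{"x":-0.001,"y":0,"z":-0.0005,"wx":0,"wy":0,"wz":0},{"x":-0.003,"y":0,"z":-0.0005,"wx":0,"wy":0,"wz":0},{"x":-0.006,"y":0,"z":-0.0005,"wx":0,"wy":0,"wz":0},{"x":-0.009,"y":0,"z":-0.0005,"wx":0,"wy":0,"wz":0},{"x":-0.0115,"y":0,"z":-0.0005,"wx":0,"wy":0,"wz":0},{"x":-0.012,"y":0,"z":-0.0005,"wx":0,"wy":0,"wz":0},{"x":-0.012,"y":0,"z":-0.0005,"wx":0,"wy":0,"wz":0},{"x":-0.012,"y":0,"z":-0.0005,"wx":0,"wy":0,"wz":0}]' >/dev/null; python3 -c "
from h import *
rel()"
```

```text
13.98 pin frame tab mm [-17.83   0.92  47.62] F [-0.63 -0.09 -4.64] w 13.62
```

```bash
python3 -m handwheel '[{"x":-0.001,"y":0,"z":0,"wx":0,"wy":0,"wz":0},{"x":-0.002,"y":0,"z":0,"wx":0,"wy":0,"wz":0},{"x":-0.003,"y":0,"z":0,"wx":0,"wy":0,"wz":0},{"x":-0.004,"y":0,"z":0,"wx":0,"wy":0,"wz":0},{"x":-0.004,"y":0,"z":0,"wx":0,"wy":0,"wz":0},{"x":-0.004,"y":0,"z":0,"wx":0,"wy":0,"wz":0}]' >/dev/null; python3 -c "
from h import *
rel()"
```

```text
14.48 pin frame tab mm [-13.78   0.87  47.65] F [-0.47 -0.39 -3.84] w 13.52
```

```bash
python3 -m handwheel '[{"x":-0.001,"y":0,"z":0.0004,"wx":0,"wy":0,"wz":0},{"x":-0.002,"y":0,"z":0.0004,"wx":0,"wy":0,"wz":0},{"x":-0.003,"y":0,"z":0.0004,"wx":0,"wy":0,"wz":0},{"x":-0.004,"y":0,"z":0.0004,"wx":0,"wy":0,"wz":0},{"x":-0.005,"y":0,"z":0.0004,"wx":0,"wy":0,"wz":0},{"x":-0.005,"y":0,"z":0.0004,"wx":0,"wy":0,"wz":0},{"x":-0.005,"y":0,"z":0.0004,"wx":0,"wy":0,"wz":0}]' >/dev/null; python3 -c "
from h import *
rel()"
```

```text
15.07 pin frame tab mm [-8.76  0.89 47.25] F [-0.19 -0.08 -2.96] w 14.07
```

```bash
python3 -m handwheel '[{"x":-0.001,"y":0,"z":0,"wx":0,"wy":0,"wz":0},{"x":-0.002,"y":0,"z":0,"wx":0,"wy":0,"wz":0},{"x":-0.003,"y":0,"z":0,"wx":0,"wy":0,"wz":0},{"x":-0.004,"y":0,"z":0,"wx":0,"wy":0,"wz":0},{"x":-0.005,"y":0,"z":0,"wx":0,"wy":0,"wz":0},{"x":-0.005,"y":0,"z":0,"wx":0,"wy":0,"wz":0},{"x":-0.005,"y":0,"z":0,"wx":0,"wy":0,"wz":0}]' >/dev/null; python3 -c "
from h import *
rel()"
```

```text
15.65 pin frame tab mm [-3.75  0.84 47.27] F [-0.33  0.25 -2.83] w 13.69
```

Now 1 mm steps until the inner wall is felt.

```bash
python3 -m handwheel '[{"x":-0.0005,"y":0,"z":0,"wx":0,"wy":0,"wz":0},{"x":-0.001,"y":0,"z":0,"wx":0,"wy":0,"wz":0},{"x":-0.0015,"y":0,"z":0,"wx":0,"wy":0,"wz":0},{"x":-0.0015,"y":0,"z":0,"wx":0,"wy":0,"wz":0},{"x":-0.0015,"y":0,"z":0,"wx":0,"wy":0,"wz":0}]' >/dev/null; python3 -c "
from h import *
rel()"
```

```text
16.07 pin frame tab mm [-2.29  0.88 47.29] F [ 0.33 -0.7  -3.62] w 13.4
```

```bash
python3 -m handwheel '[{"x":-0.0005,"y":0,"z":0,"wx":0,"wy":0,"wz":0},{"x":-0.001,"y":0,"z":0,"wx":0,"wy":0,"wz":0},{"x":-0.001,"y":0,"z":0,"wx":0,"wy":0,"wz":0},{"x":-0.001,"y":0,"z":0,"wx":0,"wy":0,"wz":0}]' >/dev/null; python3 -c "
from h import *
rel()"
```

```text
16.4 pin frame tab mm [-1.29  0.91 47.27] F [-0.4  -0.03 -4.28] w 13.65
```

```bash
python3 -m handwheel '[{"x":-0.0005,"y":0,"z":0,"wx":0,"wy":0,"wz":0},{"x":-0.001,"y":0,"z":0,"wx":0,"wy":0,"wz":0},{"x":-0.001,"y":0,"z":0,"wx":0,"wy":0,"wz":0},{"x":-0.001,"y":0,"z":0,"wx":0,"wy":0,"wz":0}]' >/dev/null; python3 -c "
from h import *
rel()"
```

```text
16.73 pin frame tab mm [-0.28  0.89 47.29] F [-0.45 -0.54 -4.32] w 13.76
```

```bash
python3 -m handwheel '[{"x":-0.0005,"y":0,"z":0,"wx":0,"wy":0,"wz":0},{"x":-0.001,"y":0,"z":0,"wx":0,"wy":0,"wz":0},{"x":-0.001,"y":0,"z":0,"wx":0,"wy":0,"wz":0},{"x":-0.001,"y":0,"z":0,"wx":0,"wy":0,"wz":0}]' >/dev/null; python3 -c "
from h import *
rel()"
```

```text
17.07 pin frame tab mm [ 0.72  0.86 47.26] F [ 0.09  0.23 -3.42] w 13.74
```

```bash
python3 -m handwheel '[{"x":-0.0005,"y":0,"z":0,"wx":0,"wy":0,"wz":0},{"x":-0.0007,"y":0,"z":0,"wx":0,"wy":0,"wz":0},{"x":-0.0007,"y":0,"z":0,"wx":0,"wy":0,"wz":0},{"x":-0.0007,"y":0,"z":0,"wx":0,"wy":0,"wz":0}]' >/dev/null; python3 -c "
from h import *
rel()"
```

```text
17.4 pin frame tab mm [ 1.41  0.86 47.3 ] F [ 0.09  0.37 -3.66] w 13.54
```

```bash
python3 -m handwheel '[{"x":-0.0005,"y":0,"z":0,"wx":0,"wy":0,"wz":0},{"x":-0.0007,"y":0,"z":0,"wx":0,"wy":0,"wz":0},{"x":-0.0007,"y":0,"z":0,"wx":0,"wy":0,"wz":0},{"x":-0.0007,"y":0,"z":0,"wx":0,"wy":0,"wz":0}]' >/dev/null; python3 -c "
from h import *
rel()"
```

```text
17.73 pin frame tab mm [ 1.77  0.93 47.23] F [-0.96  0.2  -3.52] w 13.75
```

```bash
python3 -m handwheel '[{"x":-0.0005,"y":0,"z":0,"wx":0,"wy":0,"wz":0},{"x":-0.0007,"y":0,"z":0,"wx":0,"wy":0,"wz":0},{"x":-0.0007,"y":0,"z":0,"wx":0,"wy":0,"wz":0},{"x":-0.0007,"y":0,"z":0,"wx":0,"wy":0,"wz":0}]' >/dev/null; python3 -c "
from h import *
rel()"
```

```text
18.07 pin frame tab mm [ 2.09  0.96 47.15] F [-3.15  0.09 -1.47] w 13.94
```

The wall is felt at x ≈ +1.65. I back off 2.7 mm (commanded) to centre the notch over the pin, then lower in stages.

```bash
python3 -m handwheel '[{"x":0.0015,"y":0,"z":0,"wx":0,"wy":0,"wz":0},{"x":0.0027,"y":0,"z":0,"wx":0,"wy":0,"wz":0},{"x":0.0027,"y":0,"z":0,"wx":0,"wy":0,"wz":0},{"x":0.0027,"y":0,"z":0.001,"wx":0,"wy":0,"wz":0},{"x":0.0027,"y":0,"z":0.0017,"wx":0,"wy":0,"wz":0},{"x":0.0027,"y":0,"z":0.0017,"wx":0,"wy":0,"wz":0},{"x":0.0027,"y":0,"z":0.0017,"wx":0,"wy":0,"wz":0}]' >/dev/null; python3 -c "
from h import *
rel()"
```

```text
18.65 pin frame tab mm [ 0.2   0.84 45.48] F [-0.23 -0.23 -2.76] w 13.7
```

```bash
python3 -m handwheel '[{"x":0,"y":0,"z":0.0005,"wx":0,"wy":0,"wz":0},{"x":0,"y":0,"z":0.001,"wx":0,"wy":0,"wz":0},{"x":0,"y":0,"z":0.0013,"wx":0,"wy":0,"wz":0},{"x":0,"y":0,"z":0.0013,"wx":0,"wy":0,"wz":0},{"x":0,"y":0,"z":0.0013,"wx":0,"wy":0,"wz":0}]' >/dev/null; python3 -c "
from h import *
rel()"
```

```text
19.07 pin frame tab mm [ 0.07  0.9  44.26] F [ 0.6   0.36 -4.91] w 13.63
```

Already below the jaw-contact height with no load, so the pin is entering the notch.

```bash
python3 -m handwheel '[{"x":0,"y":0,"z":0.0005,"wx":0,"wy":0,"wz":0},{"x":0,"y":0,"z":0.001,"wx":0,"wy":0,"wz":0},{"x":0,"y":0,"z":0.0015,"wx":0,"wy":0,"wz":0},{"x":0,"y":0,"z":0.002,"wx":0,"wy":0,"wz":0},{"x":0,"y":0,"z":0.002,"wx":0,"wy":0,"wz":0},{"x":0,"y":0,"z":0.002,"wx":0,"wy":0,"wz":0}]' >/dev/null; python3 -c "
from h import *
rel()"
```

```text
19.57 pin frame tab mm [4.000e-02 8.700e-01 4.221e+01] F [-0.4  -0.47 -4.15] w 13.58
```

```bash
python3 -m handwheel '[{"x":0,"y":0,"z":0.0005,"wx":0,"wy":0,"wz":0},{"x":0,"y":0,"z":0.001,"wx":0,"wy":0,"wz":0},{"x":0,"y":0,"z":0.0015,"wx":0,"wy":0,"wz":0},{"x":0,"y":0,"z":0.002,"wx":0,"wy":0,"wz":0},{"x":0,"y":0,"z":0.002,"wx":0,"wy":0,"wz":0},{"x":0,"y":0,"z":0.002,"wx":0,"wy":0,"wz":0}]' >/dev/null; python3 -c "
from h import *
rel()"
```

```text
20.07 pin frame tab mm [ 0.07  0.87 40.23] F [ 0.13  0.34 -3.59] w 13.59
```

```bash
python3 -m handwheel '[{"x":0,"y":0,"z":0.0004,"wx":0,"wy":0,"wz":0},{"x":0,"y":0,"z":0.0007,"wx":0,"wy":0,"wz":0},{"x":0,"y":0,"z":0.0007,"wx":0,"wy":0,"wz":0},{"x":0,"y":0,"z":0.0007,"wx":0,"wy":0,"wz":0}]' >/dev/null; python3 -c "
from h import *
rel()"
```

```text
20.4 pin frame tab mm [ 0.08  0.91 39.57] F [ 0.91  0.19 -3.71] w 13.67
```

```bash
python3 -m handwheel '[{"x":0,"y":0,"z":0.0004,"wx":0,"wy":0,"wz":0},{"x":0,"y":0,"z":0.0006,"wx":0,"wy":0,"wz":0},{"x":0,"y":0,"z":0.0006,"wx":0,"wy":0,"wz":0},{"x":0,"y":0,"z":0.0006,"wx":0,"wy":0,"wz":0}]' >/dev/null; python3 -c "
from h import *
rel()"
```

```text
20.73 pin frame tab mm [ 0.07  0.85 38.95] F [ 0.37  0.02 -4.05] w 13.55
```

```bash
python3 -m handwheel '[{"x":0,"y":0,"z":0.0003,"wx":0,"wy":0,"wz":0},{"x":0,"y":0,"z":0.0003,"wx":0,"wy":0,"wz":0},{"x":0,"y":0,"z":0.0003,"wx":0,"wy":0,"wz":0}]' >/dev/null; python3 -c "
from h import *
rel()"
```

```text
20.98 pin frame tab mm [ 0.15  0.91 38.79] F [ 0.32 -0.15 -3.37] w 13.66
```

```bash
python3 -m handwheel '[{"x":0,"y":0,"z":0.0003,"wx":0,"wy":0,"wz":0},{"x":0,"y":0,"z":0.0003,"wx":0,"wy":0,"wz":0},{"x":0,"y":0,"z":0.0003,"wx":0,"wy":0,"wz":0}]' >/dev/null; python3 -c "
from h import *
rel()"
```

```text
21.23 pin frame tab mm [ 0.2   0.94 38.66] F [-0.1  -0.07 -0.74] w 13.52
```

```bash
python3 -m handwheel '[{"x":0,"y":0,"z":0.0002,"wx":0,"wy":0,"wz":0},{"x":0,"y":0,"z":0.0002,"wx":0,"wy":0,"wz":0},{"x":0,"y":0,"z":0.0002,"wx":0,"wy":0,"wz":0}]' >/dev/null; python3 - <<'E'
from h import *
rel()
S=shot("scene");cv2.imwrite("pics/d1.png",cv2.resize(S["image"][225:325,280:420,::-1],(800,571),interpolation=cv2.INTER_CUBIC))
E
```

```text
21.48 pin frame tab mm [ 0.22  0.95 38.6 ] F [-0.71 -0.04  1.42] w 13.56
```

View pics/d1.png

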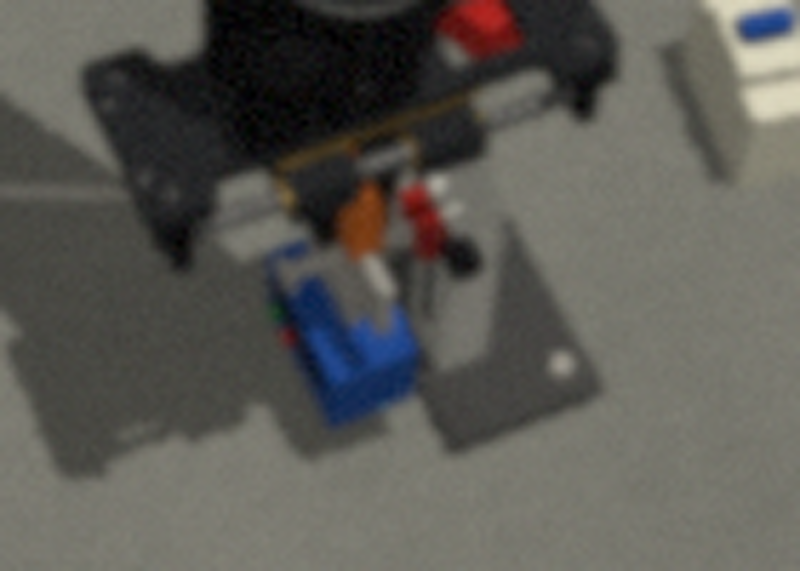

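The pin is home: the load has moved to the pin at tab height +38.7 mm, against about +39 expected. The module is upright and its plate is square to the pin. I let go and back straight up.

```bash
python3 -m handwheel '[{"x":0,"y":0,"z":0,"wx":0,"wy":0,"wz":0},{"x":0,"y":0,"z":0,"wx":0,"wy":0,"wz":0},{"x":0,"y":0,"z":0,"wx":0,"wy":0,"wz":0},{"x":0,"y":0,"z":0,"wx":0,"wy":0,"wz":0},{"x":0,"y":0,"z":0,"wx":0,"wy":0,"wz":0},{"x":0,"y":0,"z":0,"wx":0,"wy":0,"wz":0}]' 0.045; python3 -c "
from h import *
rel()"
```

```text
time: 22.03
position: [0.5455, 0.1703, 0.1482]
tool_rot: [0.213, 3.134, 0.0]
ft_force: [-0.3, -1.0, 0.8]
grip_width: 0.486
grip_force: 0.0
22.03 pin frame tab mm [ 0.13  0.95 38.17] F [-0.14 -1.05  0.75] w 42.27
```

```bash
python3 -m handwheel '[{"x":0,"y":0,"z":-0.003,"wx":0,"wy":0,"wz":0},{"x":0,"y":0,"z":-0.01,"wx":0,"wy":0,"wz":0},{"x":0,"y":0,"z":-0.02,"wx":0,"wy":0,"wz":0},{"x":0,"y":0,"z":-0.035,"wx":0,"wy":0,"wz":0},{"x":0,"y":0,"z":-0.05,"wx":0,"wy":0,"wz":0},{"x":0,"y":0,"z":-0.07,"wx":0,"wy":0,"wz":0},{"x":0,"y":0,"z":-0.09,"wx":0,"wy":0,"wz":0},{"x":0,"y":0,"z":-0.1,"wx":0,"wy":0,"wz":0},{"x":0,"y":0,"z":-0.1,"wx":0,"wy":0,"wz":0},{"x":0,"y":0,"z":-0.1,"wx":0,"wy":0,"wz":0}]' >/dev/null; python3 - <<'E'
from h import *
st()
S=shot("scene");cv2.imwrite("pics/e1.png",cv2.resize(S["image"][225:325,280:420,::-1],(800,571),interpolation=cv2.INTER_CUBIC))
E
```

```text
22.87 p [0.5456 0.1704 0.2487] F [ 0.03 -0.7  -0.34] w 45.0 gf 0.0 q7 [-0.6   0.14  0.28  1.62 -0.04  1.38  1.12]
```

View pics/e1.png

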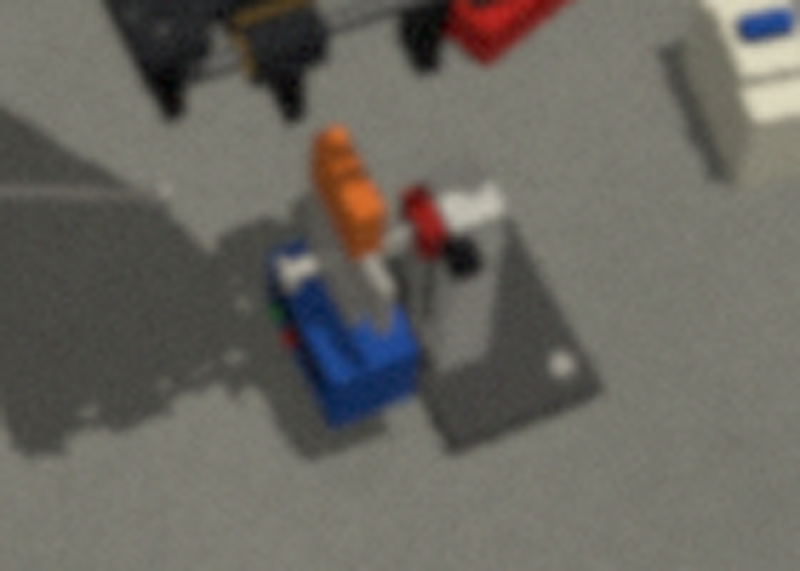

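The module hangs on the pin: the case at (340,290) has not moved since release, the tab is at (341,258), and the gripper is clear above. I let it settle for a moment and hand in.

```bash
python3 -m handwheel '[{"x":0,"y":0,"z":0,"wx":0,"wy":0,"wz":0},{"x":0,"y":0,"z":0,"wx":0,"wy":0,"wz":0},{"x":0,"y":0,"z":0,"wx":0,"wy":0,"wz":0},{"x":0,"y":0,"z":0,"wx":0,"wy":0,"wz":0},{"x":0,"y":0,"z":0,"wx":0,"wy":0,"wz":0},{"x":0,"y":0,"z":0,"wx":0,"wy":0,"wz":0},{"x":0,"y":0,"z":0,"wx":0,"wy":0,"wz":0},{"x":0,"y":0,"z":0,"wx":0,"wy":0,"wz":0},{"x":0,"y":0,"z":0,"wx":0,"wy":0,"wz":0},{"x":0,"y":0,"z":0,"wx":0,"wy":0,"wz":0}]' >/dev/null; python3 - <<'E'
from h import *
print(ctrl.close_job())
E
```

```text
the job is handed in; nothing more can be done
None
```

I hung the blue relay module on the grey stand's pin, let go and handed the job in after about 24 s; the last picture shows it upright with the gripper clear, but the hand-in returned no verdict.

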